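Load four sensors into their matching test nests

TASK

Load the sensors for testing: carry each of the four sensors to the nest that matches its shape and cap colour and set it down gently and upright, lying fully flat on the floor of the pocket, then let go. Do not tip any sensor over, and leave the dish of screws where it stands.

Things in the scene. Friction and masses are not known exactly. Their poses are not given: they have to be found in the camera images.
- round_sensor: Round steel sensor, 50 mm diameter, with a blue round cap. Stands loose and upright, cap up; origin at the centre of its underside, z up. Body 0 to 44 mm above the origin (the part to grip), cap to 52 mm, small plug on top to 60 mm. Under 0.4 kg.
- square_sensor: Square grey sensor housing, 46 x 46 mm in plan with its sides square to its x and y axes, with a yellow square cap. Stands loose and upright, cap up; origin at the centre of its underside, z up. Body 0 to 44 mm above the origin (the part to grip), cap to 52 mm, small plug on top to 60 mm. Under 0.4 kg.
- hex_sensor: Six-sided brass sensor, 46 mm across flats (53 mm across corners), with a green round cap. One pair of flats faces along +x and -x, the others at 60 and 120 degrees from it. Stands loose and upright, cap up; origin at the centre of its underside, z up. Body 0 to 44 mm above the origin (the part to grip), cap to 52 mm, small plug on top to 60 mm. Under 0.4 kg.
- oblong_sensor: Oblong white sensor housing, 68 mm long (along its x) and 34 mm wide (along its y), with a red oblong cap. The plug is 20 mm off centre along +x; either way round is right. Stands loose and upright, cap up; origin at the centre of its underside, z up. Body 0 to 44 mm above the origin (the part to grip), cap to 52 mm, small plug on top to 60 mm. Under 0.4 kg.
- round_nest: Black round nest with a blue floor: pocket 64 mm diameter, outside 76 mm. Fixed to the bench; origin at the centre of its underside, z up. 14 mm tall, walls 6 mm thick, pocket floor 6 mm above the origin (pocket 8 mm deep, open above).
- square_nest: Black square nest with a yellow floor: pocket 60 x 60 mm, outside 72 x 72 mm, sides square to its x and y axes. Fixed to the bench; origin at the centre of its underside, z up. 14 mm tall, walls 6 mm thick, pocket floor 6 mm above the origin (pocket 8 mm deep, open above).
- hex_nest: Black six-sided nest with a green floor: pocket 60 mm across flats, outside 72 mm across flats; one pair of flats faces along +x and -x. Fixed to the bench; origin at the centre of its underside, z up. 14 mm tall, walls 6 mm thick, pocket floor 6 mm above the origin (pocket 8 mm deep, open above).
- oblong_nest: Black oblong nest with a red floor: pocket 82 mm (along its x) by 48 mm (along its y), outside 94 x 60 mm. Fixed to the bench; origin at the centre of its underside, z up. 14 mm tall, walls 6 mm thick, pocket floor 6 mm above the origin (pocket 8 mm deep, open above).
- screw_dish: Bystander: loose round aluminium dish of small screws, 64 mm wide at the rim, 26 mm tall; origin at the centre of its underside. It stands among the sensors and nests and must not be shifted.

How it is judged:
By the outcome, as a careful person would: the job done as asked, in the order asked, and still so for the second after the job is handed in, with the robot touching nothing.
It also fails if it takes over 122 s, if anything falls off the work surface, if the arm or the gripper's body presses on something with over 40 N, if the wrist force passes 120 N, or if a joint passes its speed limit or range.

ROBOT

A 6-joint arm with a two-finger parallel gripper is mounted at the origin on the work surface. World frame = base frame: x ahead of the robot, y to its left, z up, the work surface at z = 0. Lengths are in m, angles in rad, forces in N, time in s.
With the tool pointing down it reaches from about 0.425 to 0.95 m from the base axis. Payload 3.5 kg.
Tool frame: the origin (TCP) lies midway between the tips of the shut fingers; the grasp point (between the pads) lies 19 mm behind it (manip.pinch_z is the distance from the TCP to the grasp point, in m); z points along the fingers, y is the direction in which the jaws open and shut (so a half turn about z gives the same grasp; the last joint's range is limited). The gripper opens to 85 mm and grips with 20 to 120 N. Pads are 22 mm wide; open, the fingers measure 114 mm over their backs; the gripper's body (76 mm by 85 mm) begins 54 mm behind the grasp point. The pads swing forward as they close: fully open they stand 13 mm farther back than shut.
Start: joints at [1.061, 0.286, 1.577, -0, 1.279, -0.15], TCP at [0.238, 0.632, 0.231] pointing down, gripper open.
Joint ranges: [-2.77, 2.77], [-0.9, 2.22], [0.21, 2.48], [-1.53, 4.67], [0.24, 2.81], [-2.84, 2.84]. Speed limits (rad/s): [2.79, 2.79, 3.14, 3.14, 3.14, 3.14].

INTERFACE

Orientations are given as [roll, pitch, yaw] about the fixed x, y, z axes, in that order (R = Rz(yaw) Ry(pitch) Rx(roll)).
In Python, from plant import manip, imaging, job_done gives the robot as it stands.
- The arm moves only by the tool servo_tool, never from a script. Its argument "rows" is a list of rows, each a list of 7 numbers: the shift along the tool's x, y, z in mm, then the turn, a rotation vector about the tool's x, y, z in degrees, then the opening, from 0 (shut) to 1 (fully open). A call has 1 to 12 rows; each row is the pose to reach, as a shift and turn from the pose commanded when the call began, along the tool's axes at that moment; what a row does not reach only later rows make up. A row lasts 1/12 s, in which the tool goes at most 41.7 mm and 7.16 degrees, less where a joint would pass 70% of its speed; a pose out of reach is approached as far as the arm can. A call with a gripper value outside its range is refused whole. The fingers move at their own pace and stop on an object; "newtons" is the grip in N (left out, the last holds). Time passes only in rows, so rows that repeat a pose let the fingers close. It gives the time, the measured TCP pose, the force and the opening at its end, in the units of the state.
- manip.read_state(): the state, without advancing time (a new reading comes with each control period).
- imaging.camera(name): name is "scene" or "top" or "wrist"; returns the picture (384x512x3 uint8, red, green, blue); there is no depth.
- imaging.calibration(name): a dict with "fx", "fy", "cx", "cy" (pixels), "origin" and "attitude" of the camera in the world. Camera axes: x right, y up, looking along -z (the intrinsics and any distortion apply to the point x, -y, -z); pixel columns grow to the right and rows downward; lengths in m; the calibration is good to about 2 mm. A picture is of the moment at which its call begins: read the wrist's pose just before it. calibration takes no time and is no camera call; for the wrist camera it gives the pose at the moment of the call.
- job_done(): hands the job in, once; it reports no verdict.
The state is a dict: "clock": time; "qpos": joint angles; "qvel": joint speeds; "joint_torque": joint torques, N m; "tool_pos": TCP position; "tool_rot": TCP orientation; "force": force on the tool from outside, world axes, zero at the start; "wrist_torque": the same for the moment, N m; "gripper_width": finger opening in m.
Only numpy, scipy, OpenCV 4.12 (cv2) and the standard library are available. Lean on these libraries where they do the work, as an engineer would, in place of code of your own. Each camera call takes 0.05 s, during which the arm holds its last target. There are 200 camera calls.

## Working session

There is one attempt and no reset: what is moved stays moved. The work goes in short steps, Python scripts to look and compute and a tool call to move; the robot and the scene stay as the last step left them, time stands still between calls to the robot, and variables do not carry over. Pictures are saved under pics/ and viewed, about 12 in all and at most 16, crops included, and the job is handed in when it is done.

Besides the shell and the picture viewer there is one more tool, called after "Request:" as name(argument=value, ...), one argument or row to a line, values as JSON. servo_tool: Moves the arm, as the interface text tells. Its arguments: {"type":"object","properties":{"rows":{"type":"array","items":{"type":"array","items":{"type":"number"}}},"newtons":{"type":"number"}},"required":["rows"]}

```bash
mkdir -p pics; ls
python3 - <<'E'
from plant import manip, imaging
import cv2
for n in ("scene","top","wrist"):
    c=imaging.calibration(n); print(n,c)
    im=imaging.camera(n); cv2.imwrite(f"pics/{n}0.png",im[:,:,::-1])
print(manip.read_state(), manip.pinch_z)
E
```

```text
pics
scene {'fx': 401.03741984230885, 'fy': 401.03741984230885, 'cx': 257.1818329871258, 'cy': 198.60260464382444, 'origin': array([1.11790281, 0.23369025, 0.79855392]), 'attitude': array([0.68969037, 0.01185481, 1.90352072])}
top {'fx': 376.60838983362373, 'fy': 376.60838983362373, 'cx': 257.3222744084147, 'cy': 187.48841792376652, 'origin': array([0.45932416, 0.02781502, 0.90613967]), 'attitude': array([ 0.06291181, -0.01009788, -1.55779975])}
wrist {'fx': 285.61423527174736, 'fy': 285.61423527174736, 'cx': 256.9774366768887, 'cy': 192.49217543741497, 'origin': array([0.1596117 , 0.66054804, 0.37183518]), 'attitude': array([-0.32678776,  0.0028072 ,  1.21040405])}
{'clock': 0.15, 'qpos': array([ 1.06100350e+00,  2.87002107e-01,  1.57783301e+00,  1.98736631e-05,
        1.27859234e+00, -1.50012650e-01]), 'qvel': array([-0.0005537 , -0.00157819, -0.00437611,  0.00188263,  0.00351946,
        0.00100228]), 'joint_torque': array([ 1.62253749e-03, -4.06601429e+01, -2.93144649e+01, -1.63325067e-04,
        3.92313188e-03,  6.25514787e-06]), 'tool_pos': array([0.23737295, 0.63134619, 0.23024247]), 'tool_rot': array([-3.13978129e+00, -2.93020206e-04,  2.78180647e+00]), 'force': array([0.04382643, 0.65863848, 0.16327336]), 'wrist_torque': array([-0.00516177,  0.02741562,  0.05118641]), 'gripper_width': 0.08525327608703887} 0.0187
```

View pics/top0.png

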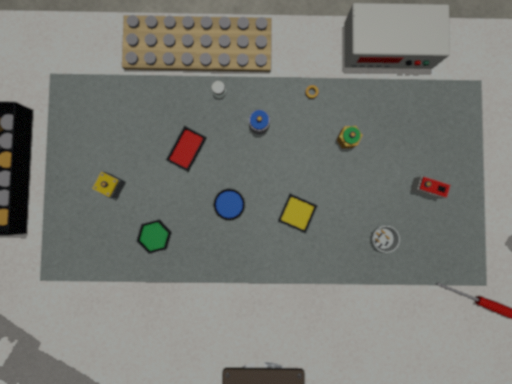

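View pics/scene0.png

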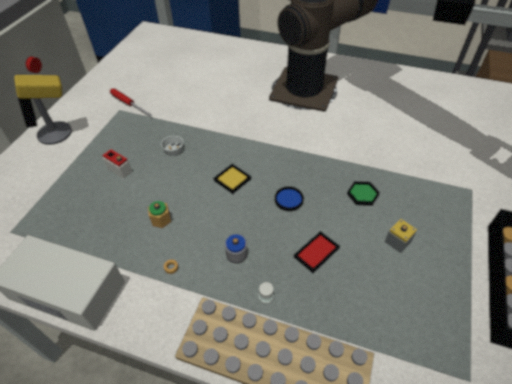

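The top view shows:
- Sensors: yellow (106,184), blue (260,121), green (350,137), red (432,187).
- Nests: red (186,148), blue (229,204), yellow (297,212), green (154,236).
- The dish is at (385,238).

The scene view shows the same layout.

```bash
cat > h.py <<'E'
from plant import manip, imaging
import cv2, numpy as np
from scipy.spatial.transform import Rotation as Ro
HUE={'blue':(100,125),'yellow':(22,34),'green':(50,85),'red':(-8,7)}
def rays(cal,px):
    px=np.asarray(px,float).reshape(-1,2)
    d=np.c_[(px[:,0]-cal['cx'])/cal['fx'],-(px[:,1]-cal['cy'])/cal['fy'],-np.ones(len(px))]
    return d@Ro.from_euler('xyz',cal['attitude']).as_matrix().T
def onplane(cal,px,z):
    d=rays(cal,px); o=np.array(cal['origin']); return o+d*((z-o[2])/d[:,2])[:,None]
def project(cal,P):
    c=(np.atleast_2d(P)-cal['origin'])@Ro.from_euler('xyz',cal['attitude']).as_matrix()
    return np.c_[cal['cx']+cal['fx']*c[:,0]/-c[:,2],cal['cy']-cal['fy']*c[:,1]/-c[:,2]]
def blobs(im,col,amin=60):
    """filled colour blobs: list of contours, largest first (image upsampled 4x for subpixel outline)"""
    big=cv2.resize(im,None,fx=4,fy=4,interpolation=cv2.INTER_CUBIC)
    h=cv2.cvtColor(big,cv2.COLOR_RGB2HSV).astype(int); lo,hi=HUE[col]
    H=(h[...,0]+90)%180-90 if lo<0 else h[...,0]
    m=((H>=lo)&(H<=hi)&(h[...,1]>130)&(h[...,2]>70)).astype(np.uint8)
    cs=cv2.findContours(m,cv2.RETR_EXTERNAL,cv2.CHAIN_APPROX_NONE)[0]
    cs=[c for c in cs if cv2.contourArea(c)>amin*16]
    return [(c.reshape(-1,2)+.5)/4-.5 for c in sorted(cs,key=cv2.contourArea,reverse=True)]
def fit(cal,c,z,n=4):
    """centre (mm), size, yaw (deg) of hull on plane z; n=6 uses 6-fold phase"""
    P=onplane(cal,c,z)[:,:2]*1e3
    (x,y),(w,h),a=cv2.minAreaRect(P.astype(np.float32))
    if h>w: w,h,a=h,w,a+90
    M=cv2.moments(P.astype(np.float32)); cen=(M['m10']/M['m00'],M['m01']/M['m00'])
    if n==6:
        th=np.radians(np.arange(0,60,.25)); Q=P-np.array([x,y])
        wid=[sum(np.ptp(Q@[np.cos(t+k),np.sin(t+k)]) for k in np.radians([0,60,120])) for t in th]
        a=np.degrees(th[int(np.argmin(wid))])   # flats direction, mod 60
    return np.round([x,y,*cen,w,h,a],1)
E
python3 - <<'E'
from h import *
for n in ('top','scene'):
    cal=imaging.calibration(n); im=cv2.imread(f'pics/{n}0.png')[:,:,::-1].copy()
    for col in HUE:
        for c in blobs(im,col):
            k=6 if col=='green' else 4
            print(n,col,c.mean(0).round(),'floor',fit(cal,c,.006,k),'cap',fit(cal,c,.052,k))
E
```

```text
top blue [229. 204.] floor [475.2  86.8 475.8  87.   65.6  65.   90.8] cap [474.4  83.8 474.9  84.   62.3  61.7  90.8]
top blue [259. 119.] floor [681.9  17.8 681.6  17.8  44.8  41.2   0.8] cap [670.5  18.4 670.3  18.3  42.5  39.1   0.8]
top yellow [297. 213.] floor [457.  -76.5 456.8 -76.3  64.6  64.4 156.8] cap [457.1 -71.1 456.9 -71.   61.3  61.1 156.8]
top yellow [105. 184.] floor [519.6 382.  519.3 381.5  47.9  46.3  64.1] cap [516.5 363.9 516.2 363.4  45.5  43.9  64.1]
top green [153. 236.] floor [397.4 263.6 397.6 263.9  67.4  60.1  15.5] cap [400.6 251.6 400.7 251.8  63.9  57.   15.5]
top green [351. 135.] floor [ 647.  -206.4  646.7 -206.2   37.8   35.1   29.8] cap [ 637.4 -194.4  637.1 -194.3   35.9   33.3   29.8]
top red [186. 148.] floor [608.2 192.5 608.1 192.6  86.   50.5 153.1] cap [600.6 184.1 600.5 184.2  81.6  47.9 153.1]
top red [434. 187.] floor [ 524.  -406.6  524.  -406.6   68.1   32.1   73.3] cap [ 520.7 -384.4  520.7 -384.4   64.6   30.4   73.3]
top red [495. 307.] floor [ 241.4 -546.3  241.2 -546.6   88.3   21.9   68.5] cap [ 252.6 -517.   252.3 -517.2   83.7
[... 716 characters left out ...]
 [438.4 262.1 437.7 262.   61.   53.5  15.8]
scene green [157. 208.] floor [ 612.6 -217.9  614.5 -216.1   35.6   34.3   16.5] cap [ 641.9 -191.7  643.7 -190.    33.5   32.3   16.5]
scene red [316. 251.] floor [606.8 192.  606.7 192.   82.5  49.9 153.3] cap [636.4 194.4 636.4 194.4  77.7  47.  153.3]
scene red [115. 157.] floor [ 487.3 -419.9  487.3 -419.9   69.7   31.5   72.7] cap [ 523.9 -382.   523.9 -381.9   65.6   29.6   72.7]
scene red [121.  96.] floor [ 234.8 -554.   234.4 -554.5  111.7   23.7   67.5] cap [ 286.1 -508.2  285.7 -508.8  105.2   22.3   67.5]
scene red [30. 63.] floor [ 167.7 -972.   162.2 -975.5   98.1   31.4   27.6] cap [ 222.8 -902.   217.7 -905.3   92.4   29.6   27.6]
```

```bash
cat >> h.py <<'E'
def go(x,y,z,yaw):
    s=manip.read_state(); p=s['tool_pos']*1e3; a=s['tool_rot'][2]
    d=np.array([x,y,z])-p; c,q=np.cos(a),np.sin(a)
    t=(np.degrees(a)-yaw+180)%360-180
    print('clk',round(s['clock'],2),'at',p.round(1),'yaw',round(np.degrees(a),1),'q1,q6',np.degrees(s['qpos'][[0,5]]).round(),
      'MOVE',np.round([d@[c,q,0],d@[q,-c,0],-d[2]],1),'turn',round(t,1),'w',round(s['gripper_width']*1e3,1),'F',s['force'].round(1))
def look(name,col,tag=None,zs=(.052,)):
    cal=imaging.calibration(name); im=imaging.camera(name)
    if tag: cv2.imwrite(f'pics/{tag}.png',im[:,:,::-1])
    for c in blobs(im,col,40):
        print(name,col,c.mean(0).round(),*[fit(cal,c,z,6 if col=='green' else 4) for z in zs])
    return im,cal
E
python3 -c "
from h import *
go(672,19,160,95)"
```

```text
clk 0.15 at [237.4 631.3 230.2] yaw 159.4 q1,q6 [61. -9.] MOVE [-622.4 -420.1   70.2] turn 64.4 w 85.3 F [0.  0.7 0.2]
```

Request:
servo_tool(
  rows=[
    [-622,-420,70,0,0,64.4,1],
    [-622,-420,70,0,0,64.4,1],
    [-622,-420,70,0,0,64.4,1],
    [-622,-420,70,0,0,64.4,1],
    [-622,-420,70,0,0,64.4,1],
    [-622,-420,70,0,0,64.4,1],
    [-622,-420,70,0,0,64.4,1],
    [-622,-420,70,0,0,64.4,1],
    [-622,-420,70,0,0,64.4,1],
    [-622,-420,70,0,0,64.4,1],
    [-622,-420,70,0,0,64.4,1],
    [-622,-420,70,0,0,64.4,1],
  ],
  newtons=40,
)

```text
clock: 1.15
tool_pos: [0.5263, 0.2239, 0.1846]
tool_rot: [-3.141, -0.0, 1.658]
force: [1.3, 1.0, -0.6]
gripper_width: 0.0853
```

```bash
python3 -c "
from h import *
go(672,19,160,95)"
```

```text
clk 1.15 at [526.3 223.9 184.6] yaw 95.0 q1,q6 [13.  8.] MOVE [-216.8  127.4   24.6] turn -0.0 w 85.3 F [ 1.3  1.  -0.6]
```

Request:
servo_tool(
  rows=[
    [-217,127.5,24.6,0,0,0,1],
    [-217,127.5,24.6,0,0,0,1],
    [-217,127.5,24.6,0,0,0,1],
    [-217,127.5,24.6,0,0,0,1],
    [-217,127.5,24.6,0,0,0,1],
    [-217,127.5,24.6,0,0,0,1],
    [-217,127.5,24.6,0,0,0,1],
    [-217,127.5,24.6,0,0,0,1],
  ],
)

```text
clock: 1.82
tool_pos: [0.672, 0.0182, 0.1591]
tool_rot: [-3.14, -0.0, 1.654]
force: [0.6, 0.7, 0.1]
gripper_width: 0.0854
```

```bash
python3 -c "
from h import *
look('wrist','blue','w1')
go(672,19,12,95)"
```

```text
wrist blue [62. 93.] [504.4  88.7 504.3  88.5  52.1  49.7  70. ]
wrist blue [256. 190.] [670.7  17.7 670.7  17.7  43.9  42.8  90.5]
clk 1.87 at [671.3  20.  159.3] yaw 94.9 q1,q6 [ -7. -12.] MOVE [ -1.    0.6 147.3] turn -0.1 w 85.6 F [-0.9  0.9 -0.6]
```

View pics/w1.png

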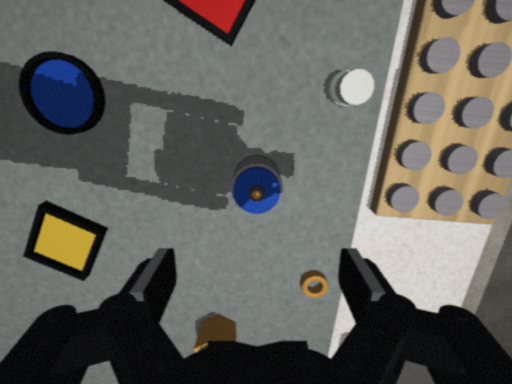

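The wrist view shows the round sensor centred at (256,190), clear between the jaws. It agrees with the top estimate to 1–2 mm, so I'll descend and grip.

Request:
servo_tool(
  rows=[
    [-0.5,0.5,35,0,0,0,1],
    [-0.5,0.5,70,0,0,0,1],
    [-0.5,0.5,105,0,0,0,1],
    [-0.5,0.5,130,0,0,0,1],
    [-0.5,0.5,142,0,0,0,1],
    [-0.5,0.5,147,0,0,0,1],
    [-0.5,0.5,147,0,0,0,0.5],
    [-0.5,0.5,147,0,0,0,0.4],
    [-0.5,0.5,147,0,0,0,0.4],
    [-0.5,0.5,147,0,0,0,0.3],
    [-0.5,0.5,147,0,0,0,0.3],
    [-0.5,0.5,147,0,0,0,0.3],
  ],
  newtons=40,
)

```text
clock: 2.87
tool_pos: [0.6741, 0.0202, 0.0164]
tool_rot: [3.137, 0.001, 1.658]
force: [-0.6, 1.4, 6.3]
gripper_width: 0.0488
```

```bash
python3 -c "
from h import *
go(475,87,80,95)"
```

```text
clk 2.87 at [674.1  20.2  16.4] yaw 95.0 q1,q6 [ -7. -12.] MOVE [  83.9 -192.6  -63.6] turn -0.0 w 48.8 F [-0.6  1.4  6.3]
```

Request:
servo_tool(
  rows=[
    [0,0,-10,0,0,0,0.3],
    [0,0,-30,0,0,0,0.3],
    [0,0,-60,0,0,0,0.3],
    [0,0,-60,0,0,0,0.3],
    [0,0,-60,0,0,0,0.3],
  ],
)

```text
clock: 3.28
tool_pos: [0.6738, 0.0199, 0.076]
tool_rot: [3.136, 0.001, 1.658]
force: [-0.5, 0.2, -2.3]
gripper_width: 0.0488
```

```bash
python3 -c "
from h import *
im=imaging.camera('wrist'); cv2.imwrite('pics/w2.png',im[:,:,::-1])
go(475,87,80,95)"
```

```text
clk 3.33 at [672.1  20.1  73.7] yaw 95.0 q1,q6 [ -7. -12.] MOVE [  83.8 -190.6   -6.3] turn -0.0 w 48.8 F [-0.5 -0.1 -3.1]
```

View pics/w2.png

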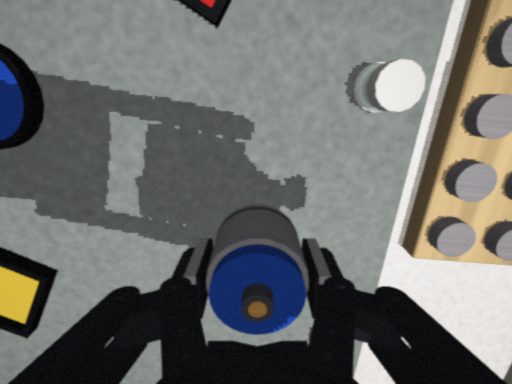

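Held upright, with the sensor centred between the pads. Next I'll carry it over the round nest.

Request:
servo_tool(
  rows=[
    [6,-14,-4,0,0,0,0.3],
    [18,-40,-5,0,0,0,0.3],
    [34,-77,-5,0,0,0,0.3],
    [50,-114,-5,0,0,0,0.3],
    [66,-151,-5,0,0,0,0.3],
    [77,-176,-5,0,0,0,0.3],
    [83,-188,-5,0,0,0,0.3],
    [84,-191,-5,0,0,0,0.3],
    [84,-191,-5,0,0,0,0.3],
    [84,-191,-5,0,0,0,0.3],
    [84,-191,-5,0,0,0,0.3],
  ],
)

```text
clock: 4.25
tool_pos: [0.4758, 0.0868, 0.0783]
tool_rot: [3.141, 0.0, 1.657]
force: [-0.1, -1.1, -2.7]
gripper_width: 0.049
```

```bash
python3 -c "
from h import *
look('top','blue','t2',(.006,.052+.065))
for i in range(3):
  imaging.camera('wrist');go(475,87,20,95)"
```

```text
clk 4.35 at [475.7  86.8  78.4] yaw 94.9 q1,q6 [-2. -7.] MOVE [ 0.2 -0.7 58.4] turn -0.1 w 48.8 F [ 0.  -0.8 -2.8]
clk 4.4 at [475.5  86.9  78.3] yaw 94.9 q1,q6 [-2. -7.] MOVE [ 0.2 -0.5 58.3] turn -0.1 w 49.1 F [-0.1 -0.1 -1.2]
clk 4.45 at [475.3  86.9  78.3] yaw 95.0 q1,q6 [-2. -7.] MOVE [ 0.1 -0.3 58.3] turn -0.0 w 49.1 F [ 0.1 -0.7 -1.2]
```

Request:
servo_tool(
  rows=[
    [0,-0.5,20,0,0,0,0.3],
    [0,-0.5,40,0,0,0,0.3],
    [0,-0.5,50,0,0,0,0.3],
    [0,-0.5,54,0,0,0,0.3],
    [0,-0.5,57,0,0,0,0.3],
    [0,-0.5,58,0,0,0,0.3],
    [0,-0.5,59,0,0,0,0.3],
    [0,-0.5,59,0,0,0,0.3],
  ],
)

```text
clock: 5.12
tool_pos: [0.4727, 0.0872, 0.0224]
tool_rot: [-3.133, -0.0, 1.659]
force: [-14.8, -1.9, 22.1]
gripper_width: 0.049
```

```bash
python3 -c "
from h import *
go(475,87,20,95)"
```

```text
clk 5.12 at [472.7  87.2  22.4] yaw 95.0 q1,q6 [-2. -7.] MOVE [-0.4  2.3  2.4] turn 0.0 w 49.0 F [-14.8  -1.9  22.1]
```

Contact at z≈22.4, which equals the pick height of 16.4 plus 6. The sensor is on the floor and being pressed, so I'll relieve it before letting go.

Request:
servo_tool(
  rows=[
    [0,0,-1,0,0,0,0.3],
    [0,0,-2,0,0,0,0.3],
    [0,0,-2.5,0,0,0,0.3],
    [0,0,-2.5,0,0,0,0.3],
  ],
)

```text
clock: 5.45
tool_pos: [0.4748, 0.0872, 0.0224]
tool_rot: [3.14, 0.0, 1.658]
force: [-0.4, 0.4, 1.7]
gripper_width: 0.0488
```

```bash
python3 -c "
from h import *
im=imaging.camera('scene'); cv2.imwrite('pics/s2.png',cv2.resize(im[120:280,200:400],None,fx=3,fy=3)[:,:,::-1])
go(475,87,20,95)"
```

```text
clk 5.5 at [474.9  87.2  22.4] yaw 95.0 q1,q6 [-2. -7.] MOVE [-0.2  0.1  2.4] turn -0.0 w 48.7 F [0.6 0.2 2.1]
```

View pics/s2.png

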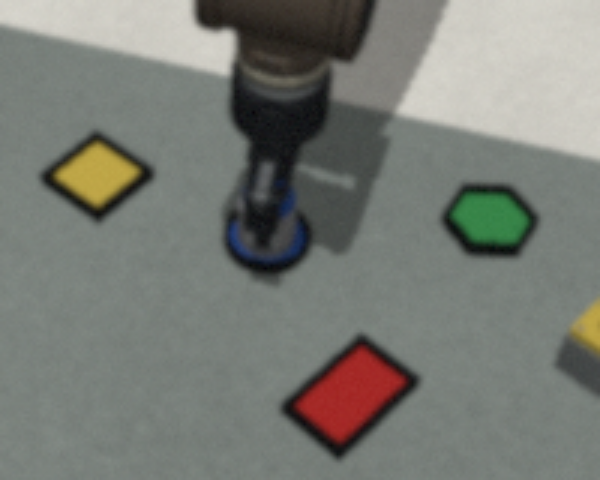

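The crop shows the sensor inside the round nest with blue floor visible around it, and the force is near zero. Release and retreat.

Request:
servo_tool(
  rows=[
    [0,0,0,0,0,0,0.65],
    [0,0,0,0,0,0,0.8],
    [0,0,0,0,0,0,1],
    [0,0,0,0,0,0,1],
    [0,0,-20,0,0,0,1],
    [0,0,-55,0,0,0,1],
    [0,0,-95,0,0,0,1],
    [0,0,-135,0,0,0,1],
    [0,0,-140,0,0,0,1],
  ],
)

```text
clock: 6.25
tool_pos: [0.4787, 0.0872, 0.17]
tool_rot: [3.127, 0.002, 1.658]
force: [1.6, 0.8, 0.0]
gripper_width: 0.0853
```

```bash
python3 -c "
from h import *
look('wrist','blue','w3',(.006,.058))
go(519,364.5,160,64)"
```

```text
wrist blue [251. 189.] [475.3  67.9 475.5  67.7  53.7  51.5  94.8] [474.2  85.2 474.4  85.   44.6  42.7  94.8]
wrist blue [253. 164.] [476.2  95.8 478.4 101.3  63.2  42.2 178.4] [475.  108.3 476.8 112.9  52.5  35.  178.4]
clk 6.3 at [477.8  87.2 168. ] yaw 95.0 q1,q6 [-2. -7.] MOVE [272.6  65.2   8. ] turn 31.0 w 85.5 F [ 1.  -0.2 -0.4]
```

View pics/w3.png

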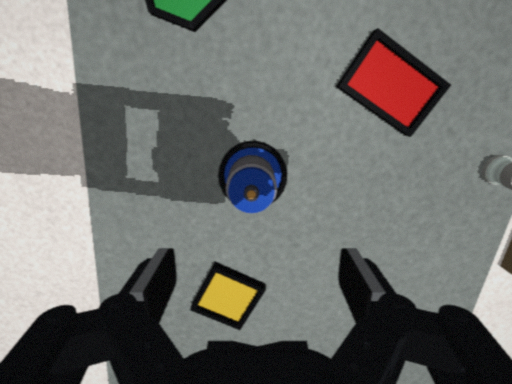

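The wrist view shows the round sensor upright inside its nest, cap at (251,189) → (474,85) against the nest at (475,87). Next is the square sensor.

Request:
servo_tool(
  rows=[
    [272.5,67.5,0,0,0,31,1],
    [272.5,67.5,0,0,0,31,1],
    [272.5,67.5,0,0,0,31,1],
    [272.5,67.5,0,0,0,31,1],
    [272.5,67.5,0,0,0,31,1],
    [272.5,67.5,0,0,0,31,1],
    [272.5,67.5,0,0,0,31,1],
    [272.5,67.5,0,0,0,31,1],
    [272.5,67.5,0,0,0,31,1],
    [272.5,67.5,0,0,0,31,1],
    [272.5,67.5,0,0,0,31,1],
  ],
)

```text
clock: 7.22
tool_pos: [0.517, 0.3631, 0.1605]
tool_rot: [-3.14, 0.002, 1.116]
force: [0.1, 0.2, -0.5]
gripper_width: 0.0853
```

```bash
python3 -c "
from h import *
look('wrist','yellow','w4')
go(519,364.5,12,64)"
```

```text
wrist yellow [256. 186.] [517.1 365.7 517.  365.8  43.9  43.3  63.5]
clk 7.27 at [517.3 363.  161. ] yaw 63.9 q1,q6 [26. 52.] MOVE [  2.1   0.9 149. ] turn -0.1 w 85.3 F [-0.7  0.8  0.6]
```

Request:
servo_tool(
  rows=[
    [2,-0.5,35,0,0,0.4,1],
    [2,-0.5,70,0,0,0.4,1],
    [2,-0.5,105,0,0,0.4,1],
    [2,-0.5,130,0,0,0.4,1],
    [2,-0.5,141,0,0,0.4,1],
    [2,-0.5,146,0,0,0.4,1],
    [2,-0.5,146,0,0,0.4,0.7],
  ],
)

```text
clock: 7.85
tool_pos: [0.518, 0.3656, 0.0154]
tool_rot: [-3.141, 0.001, 1.109]
force: [0.2, 0.2, 0.0]
gripper_width: 0.0757
```

```bash
python3 -c "
from h import *
go(519,364.5,12,64)"
```

```text
clk 7.85 at [518.  365.6  15.4] yaw 63.5 q1,q6 [26. 53.] MOVE [-0.6  1.4  3.4] turn -0.5 w 75.7 F [0.2 0.2 0. ]
```

Request:
servo_tool(
  rows=[
    [0,0,0,0,0,0,0.5],
    [0,0,0,0,0,0,0.4],
    [0,0,0,0,0,0,0.4],
    [0,0,0,0,0,0,0.3],
    [0,0,0,0,0,0,0.3],
    [0,0,0,0,0,0,0.3],
    [0,0,0,0,0,0,0.3],
  ],
)

```text
clock: 8.43
tool_pos: [0.5198, 0.3675, 0.0186]
tool_rot: [3.139, -0.004, 1.11]
force: [0.3, -0.6, 5.6]
gripper_width: 0.0454
```

```bash
python3 -c "
from h import *
go(456,-77,80,66.8)"
```

```text
clk 8.43 at [519.8 367.5  18.6] yaw 63.6 q1,q6 [26. 53.] MOVE [-426.5  140.6  -61.4] turn -3.2 w 45.4 F [ 0.3 -0.6  5.6]
```

Request:
servo_tool(
  rows=[
    [0,0,-10,0,0,0,0.3],
    [0,0,-30,0,0,0,0.3],
    [0,0,-65,0,0,0,0.3],
    [0,0,-95,0,0,0,0.3],
    [0,0,-110,0,0,0,0.3],
    [0,0,-110,0,0,0,0.3],
    [0,0,-110,0,0,0,0.3],
  ],
)

```text
clock: 9.02
tool_pos: [0.5181, 0.3667, 0.1266]
tool_rot: [3.141, -0.001, 1.11]
force: [0.6, -0.4, -2.6]
gripper_width: 0.0454
```

```bash
python3 -c "
from h import *
go(456,-77,125,66.8)"
```

```text
clk 9.02 at [518.1 366.7 126.6] yaw 63.6 q1,q6 [26. 53.] MOVE [-425.   141.7    1.6] turn -3.2 w 45.4 F [ 0.6 -0.4 -2.6]
```

Request:
servo_tool(
  rows=[
    [-12,4,0,0,0,-0.5,0.3],
    [-36,12,0,0,0,-1,0.3],
    [-72,24,0,0,0,-2,0.3],
    [-110,37,0,0,0,-3.2,0.3],
    [-148,49,0,0,0,-3.2,0.3],
    [-186,62,0,0,0,-3.2,0.3],
    [-224,75,0,0,0,-3.2,0.3],
    [-262,87,0,0,0,-3.2,0.3],
    [-300,100,0,0,0,-3.2,0.3],
    [-338,113,0,0,0,-3.2,0.3],
    [-376,125,0,0,0,-3.2,0.3],
    [-400,133,0,0,0,-3.2,0.3],
  ],
)

```text
clock: 10.02
tool_pos: [0.4566, -0.0531, 0.1233]
tool_rot: [-3.137, 0.001, 1.164]
force: [0.2, -1.5, -1.8]
gripper_width: 0.0453
```

Request:
servo_tool(
  rows=[
    [-15,5,0,0,0,0,0.3],
    [-22,8,0,0,0,0,0.3],
    [-24.5,8.7,0,0,0,0,0.3],
    [-24.5,8.7,0,0,0,0,0.3],
    [-24.5,8.7,0,0,0,0,0.3],
    [-24.5,8.7,0,0,0,0,0.3],
  ],
)

```text
clock: 10.52
tool_pos: [0.4574, -0.0756, 0.1253]
tool_rot: [-3.14, -0.0, 1.167]
force: [0.9, -0.8, -0.7]
gripper_width: 0.0451
```

```bash
python3 -c "
from h import *
for i in range(3):
  imaging.camera('top'); go(456,-77,24,66.8)"
```

```text
clk 10.57 at [457.5 -75.6 125.5] yaw 66.9 q1,q6 [-22.   1.] MOVE [ -1.8  -0.8 101.5] turn 0.1 w 45.3 F [-0.  -0.6 -1.4]
clk 10.62 at [457.6 -75.8 125.6] yaw 66.9 q1,q6 [-22.   1.] MOVE [ -1.7  -1.  101.6] turn 0.1 w 45.1 F [-0.1 -0.  -1.5]
clk 10.67 at [457.6 -75.9 125.7] yaw 66.9 q1,q6 [-22.   1.] MOVE [ -1.6  -1.  101.7] turn 0.1 w 45.3 F [-0.6 -1.1 -0.6]
```

Request:
servo_tool(
  rows=[
    [-1.5,-1,25,0,0,0,0.3],
    [-1.5,-1,60,0,0,0,0.3],
    [-1.5,-1,85,0,0,0,0.3],
    [-1.5,-1,94,0,0,0,0.3],
    [-1.5,-1,98,0,0,0,0.3],
    [-1.5,-1,100,0,0,0,0.3],
    [-1.5,-1,101,0,0,0,0.3],
    [-1.5,-1,101.5,0,0,0,0.3],
    [-1.5,-1,101.5,0,0,0,0.3],
    [-1.5,-1,101.5,0,0,0,0.3],
  ],
)

```text
clock: 11.5
tool_pos: [0.4569, -0.0781, 0.0255]
tool_rot: [3.139, -0.0, 1.166]
force: [-0.1, -0.2, -0.8]
gripper_width: 0.0454
```

```bash
python3 -c "
from h import *
for i in range(2):
  imaging.camera('top'); go(456,-77,24,66.8)"
```

```text
clk 11.55 at [456.7 -78.   25.2] yaw 66.8 q1,q6 [-22.   1.] MOVE [ 0.7 -1.1  1.2] turn -0.0 w 45.0 F [-0.2 -0.1 -1.9]
clk 11.6 at [456.5 -78.   25. ] yaw 66.8 q1,q6 [-22.   1.] MOVE [ 0.7 -0.9  1. ] turn -0.0 w 45.3 F [ 0.   0.2 -1.6]
```

Force is still the hanging weight, so there is no floor contact yet. I'll lower 1 mm at a time.

Request:
servo_tool(
  rows=[
    [0,0,0.5,0,0,0,0.3],
    [0,0,1,0,0,0,0.3],
    [0,0,1.3,0,0,0,0.3],
    [0,0,1.3,0,0,0,0.3],
    [0,0,1.3,0,0,0,0.3],
  ],
)

```text
clock: 12.02
tool_pos: [0.4565, -0.078, 0.0245]
tool_rot: [-3.141, 0.0, 1.166]
force: [-4.8, 0.8, 8.6]
gripper_width: 0.0453
```

```bash
python3 -c "
from h import *
for i in range(2):
  imaging.camera('top'); go(456,-77,24,66.8)"
```

```text
clk 12.07 at [456.5 -78.   24.5] yaw 66.8 q1,q6 [-22.   1.] MOVE [ 0.7 -0.8  0.5] turn -0.0 w 45.2 F [-4.6  1.5 10.1]
clk 12.12 at [456.5 -78.   24.5] yaw 66.8 q1,q6 [-22.   1.] MOVE [ 0.7 -0.9  0.5] turn 0.0 w 45.5 F [-3.9  1.2  8.4]
```

Request:
servo_tool(
  rows=[
    [0,0,-0.7,0,0,0,0.3],
    [0,0,-0.7,0,0,0,0.3],
    [0,0,-0.7,0,0,0,0.65],
    [0,0,-0.7,0,0,0,0.8],
    [0,0,-0.7,0,0,0,1],
    [0,0,-0.7,0,0,0,1],
    [0,0,-20,0,0,0,1],
    [0,0,-55,0,0,0,1],
    [0,0,-95,0,0,0,1],
    [0,0,-135,0,0,0,1],
    [0,0,-140,0,0,0,1],
    [0,0,-140,0,0,0,1],
  ],
)

```text
clock: 13.12
tool_pos: [0.4584, -0.0787, 0.1668]
tool_rot: [3.133, -0.0, 1.166]
force: [0.4, -0.3, -1.5]
gripper_width: 0.0855
```

```bash
python3 -c "
from h import *
look('wrist','yellow','w5',(.006,.058))
go(640,-192.5,200,75)"
```

```text
wrist yellow [254. 179.] [453.2 -85.6 453.7 -84.6  77.7  61.1  67.5] [459.4 -71.3 459.8 -70.5  64.3  50.6  67.5]
clk 13.17 at [456.7 -78.  164. ] yaw 66.8 q1,q6 [-22.   1.] MOVE [-33.  213.6 -36. ] turn -8.2 w 85.3 F [-0.2  0.  -1. ]
```

View pics/w5.png

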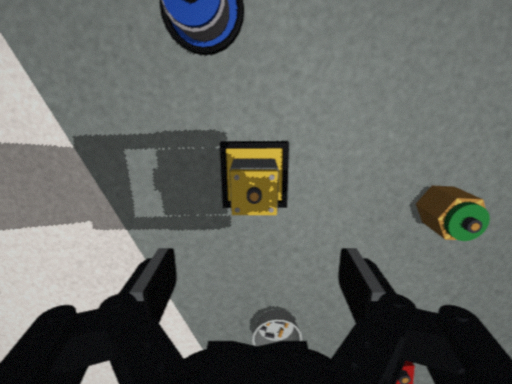

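The square sensor sits square in its nest at (254,180). The hex sensor is at (460,215), so I'll go above it and look at its body flats.

Request:
servo_tool(
  rows=[
    [-33,213.5,0,0,0,-8.2,1],
    [-33,213.5,0,0,0,-8.2,1],
    [-33,213.5,0,0,0,-8.2,1],
    [-33,213.5,0,0,0,-8.2,1],
    [-33,213.5,0,0,0,-8.2,1],
    [-33,213.5,0,0,0,-8.2,1],
    [-33,213.5,0,0,0,-8.2,1],
    [-33,213.5,0,0,0,-8.2,1],
    [-33,213.5,0,0,0,-8.2,1],
  ],
)

```text
clock: 13.92
tool_pos: [0.6375, -0.191, 0.1612]
tool_rot: [-3.138, -0.001, 1.309]
force: [0.4, 0.1, -0.9]
gripper_width: 0.0852
```

Run:
```python
from h import *
im,cal=look('wrist','green')
cv2.imwrite('pics/w6.png',cv2.resize(im[100:260,160:360],None,fx=3.5,fy=3.5,interpolation=cv2.INTER_CUBIC)[:,:,::-1])
go(640,-192.5,16,75)
# brass body mask
HUE['brass']=(8,30)
for c in blobs(im,'brass',100):
    print(c.mean(0).round(), fit(cal,c,.044,6))
```

```text
wrist green [260. 194.] [ 637.4 -195.7  637.6 -195.8   38.3   38.1   51.2]
clk 13.97 at [ 637.7 -191.   162. ] yaw 75.0 q1,q6 [-25. -10.] MOVE [ -0.9   2.7 146. ] turn 0.0 w 85.3 F [-0.  -0.5  0.2]
[ 21. 125.] [449.6 -81.9 450.9 -81.9  50.6  39.8  28.8]
[ 63. 106.] [481.2 -80.7 491.6 -69.   52.4  49.8  22.2]
[352.  67.] [ 740.6 -110.5  740.6 -110.4   28.1   26.8   31.8]
[260. 178.] [ 641.7 -185.2  642.6 -179.    50.9   40.1    7.8]
```

View pics/w6.png

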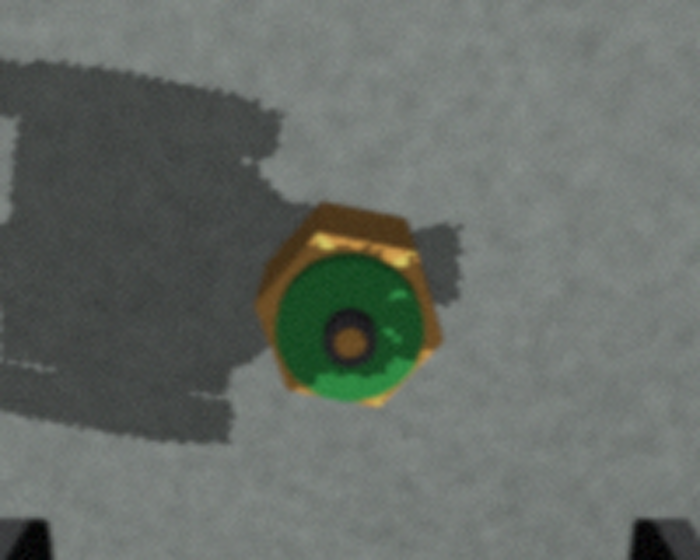

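Run:
```python
from h import *
cal=imaging.calibration('wrist')
c=np.array([[312,233],[415,250],[441,343],[380,405],[290,388]])
P=onplane(cal,(c+.5)/3.5-.5+[160,100],.044)[:,:2]*1e3
print(P.round(1)); e=np.diff(P,axis=0); print(np.linalg.norm(e,axis=1).round(1),(np.degrees(np.arctan2(e[:,1],e[:,0]))-90).round(1)%60)
print((P[0]+P[3])/2,(P[1]+P[4])/2)
```

```text
[[ 634.8 -169.4]
 [ 660.2 -181. ]
 [ 660.9 -208.5]
 [ 640.  -222.2]
 [ 616.9 -210.7]]
[27.9 27.6 24.9 25.8] [5.4 1.4 3.2 3.5]
[ 637.4006994  -195.78704911] [ 638.53687576 -195.82875078]
```

Corners put the hex flats at about 3.5° (mod 60) and the centre at about (638,-195.5). I'll set yaw to 93.5 and grip.

Request:
servo_tool(
  rows=[
    [-2,1,10,0,0,-7,1],
    [-4,1.5,40,0,0,-14,1],
    [-4,1.5,75,0,0,-18.5,1],
    [-4,1.5,110,0,0,-18.5,1],
    [-4,1.5,132,0,0,-18.5,1],
    [-4,1.5,142,0,0,-18.5,1],
    [-4,1.5,146,0,0,-18.5,1],
    [-4,1.5,146,0,0,-18.5,1],
  ],
)

```text
clock: 14.63
tool_pos: [0.6393, -0.196, 0.0172]
tool_rot: [-3.141, -0.0, 1.632]
force: [-0.6, -1.2, 0.0]
gripper_width: 0.0853
```

Request:
servo_tool(
  rows=[
    [0,0,0,0,0,0,0.5],
    [0,0,0,0,0,0,0.4],
    [0,0,0,0,0,0,0.4],
    [0,0,0,0,0,0,0.3],
    [0,0,0,0,0,0,0.3],
    [0,0,0,0,0,0,0.3],
    [0,0,0,0,0,0,0.3],
    [0,0,0,0,0,0,0.3],
  ],
)

```text
clock: 15.3
tool_pos: [0.6406, -0.1971, 0.0193]
tool_rot: [3.14, 0.001, 1.632]
force: [-0.8, 0.5, 6.5]
gripper_width: 0.045
```

Request:
servo_tool(
  rows=[
    [0,0,-10,0,0,0,0.3],
    [0,0,-30,0,0,0,0.3],
    [0,0,-65,0,0,0,0.3],
    [0,0,-95,0,0,0,0.3],
    [0,0,-110,0,0,0,0.3],
    [0,0,-110,0,0,0,0.3],
    [0,0,-110,0,0,0,0.3],
  ],
)

```text
clock: 15.88
tool_pos: [0.6397, -0.1964, 0.1272]
tool_rot: [3.141, 0.0, 1.632]
force: [0.1, -0.4, -3.3]
gripper_width: 0.0453
```

```bash
python3 -c "
from h import *
im=imaging.camera('wrist'); cv2.imwrite('pics/w7.png',im[:,:,::-1])
go(397,264,125,105.6)
go(530,60,125,99.5)"
```

```text
clk 15.93 at [ 638.5 -195.9  125. ] yaw 93.5 q1,q6 [-26. -29.] MOVE [ 473.8 -213.1    0. ] turn -12.1 w 44.8 F [-1.  -0.3 -4.7]
clk 15.93 at [ 638.5 -195.9  125. ] yaw 93.5 q1,q6 [-26. -29.] MOVE [262.1 -92.8   0. ] turn -6.0 w 44.8 F [-1.  -0.3 -4.7]
```

View pics/w7.png

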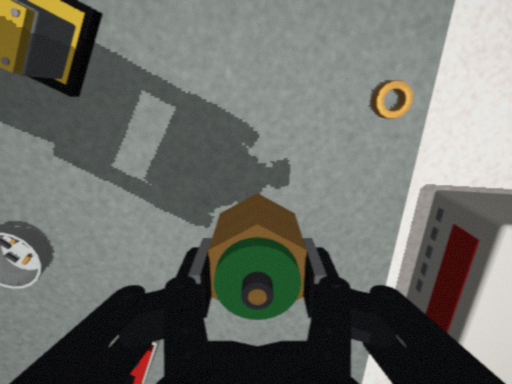

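The hex sensor is held on its flats (45 mm opening) and upright. Carrying it to the hex nest.

Request:
servo_tool(
  rows=[
    [12,-5,0,0,0,-1,0.3],
    [36,-16,0,0,0,-2,0.3],
    [71,-32,0,0,0,-4,0.3],
    [106,-48,0,0,0,-6,0.3],
    [141,-63,0,0,0,-8,0.3],
    [176,-79,0,0,0,-10,0.3],
    [211,-95,0,0,0,-12.1,0.3],
    [246,-111,0,0,0,-12.1,0.3],
    [281,-126,0,0,0,-12.1,0.3],
    [316,-142,0,0,0,-12.1,0.3],
    [351,-158,0,0,0,-12.1,0.3],
    [386,-174,0,0,0,-12.1,0.3],
  ],
)

```text
clock: 16.93
tool_pos: [0.4389, 0.1797, 0.1245]
tool_rot: [-3.137, -0.001, 1.843]
force: [1.1, -0.0, -4.3]
gripper_width: 0.0451
```

```bash
python3 -c "
from h import *
go(397,264,125,105.6)"
```

```text
clk 16.93 at [438.9 179.7 124.5] yaw 105.6 q1,q6 [10. -6.] MOVE [ 92.5 -17.6  -0.5] turn 0.0 w 45.1 F [ 1.1 -0.  -4.3]
```

Request:
servo_tool(
  rows=[
    [35,-7,0,0,0,0,0.3],
    [65,-12,0,0,0,0,0.3],
    [84,-16,0,0,0,0,0.3],
    [92,-17.5,0,0,0,0,0.3],
    [92,-17.5,0,0,0,0,0.3],
    [92,-17.5,0,0,0,0,0.3],
    [92,-17.5,0,0,0,0,0.3],
    [92,-17.5,0,0,0,0,0.3],
  ],
)

```text
clock: 17.6
tool_pos: [0.4013, 0.2611, 0.1266]
tool_rot: [-3.141, 0.0, 1.841]
force: [-0.0, -0.3, -2.9]
gripper_width: 0.0454
```

```bash
python3 -c "
from h import *
for i in range(2):
  imaging.camera('top'); go(397,264,25,105.6)"
```

```text
clk 17.65 at [401.5 261.2 126.8] yaw 105.5 q1,q6 [21.  5.] MOVE [  3.9  -3.5 101.8] turn -0.1 w 45.3 F [ 0.1 -0.1 -2.6]
clk 17.7 at [401.5 261.3 126.9] yaw 105.5 q1,q6 [21.  5.] MOVE [  3.8  -3.6 101.9] turn -0.1 w 45.6 F [ 0.7 -0.3 -3. ]
```

Request:
servo_tool(
  rows=[
    [3.8,-3.5,0,0,0,0,0.3],
    [3.8,-3.5,20,0,0,0,0.3],
    [3.8,-3.5,50,0,0,0,0.3],
    [3.8,-3.5,70,0,0,0,0.3],
    [3.8,-3.5,80,0,0,0,0.3],
    [3.8,-3.5,80,0,0,0,0.3],
    [3.8,-3.5,80,0,0,0,0.3],
  ],
)

```text
clock: 18.28
tool_pos: [0.3967, 0.2648, 0.0471]
tool_rot: [-3.141, 0.0, 1.843]
force: [-0.1, 0.5, -2.6]
gripper_width: 0.0453
```

```bash
python3 -c "
from h import *
im=imaging.camera('top'); cv2.imwrite('pics/t8.png',im[:,:,::-1])
im=imaging.camera('wrist'); cv2.imwrite('pics/w8.png',im[:,:,::-1])
for i in range(2):
  imaging.camera('top'); go(397,264,25,105.6)"
```

```text
clk 18.43 at [398.  265.5  48.8] yaw 105.6 q1,q6 [22.  6.] MOVE [-1.1 -1.4 23.8] turn -0.0 w 45.5 F [-0.3  0.4 -3.2]
clk 18.48 at [397.9 265.4  48.7] yaw 105.6 q1,q6 [22.  6.] MOVE [-1.1 -1.3 23.7] turn -0.0 w 45.6 F [ 0.6  0.1 -3.7]
```

View pics/w8.png

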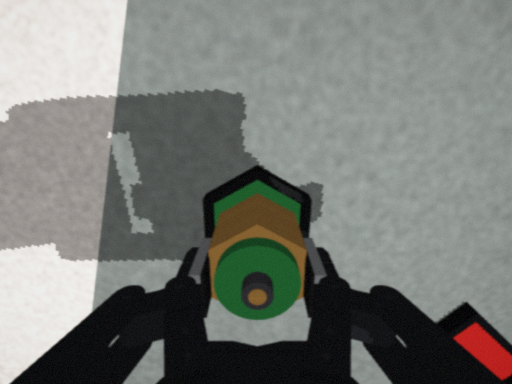

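The hex body and nest are aligned: nest top corner at (257,168), sensor symmetric about column 257. Lower.

Request:
servo_tool(
  rows=[
    [-1,-1,10,0,0,0,0.3],
    [-1,-1,16,0,0,0,0.3],
    [-1,-1,20,0,0,0,0.3],
    [-1,-1,21,0,0,0,0.3],
    [-1,-1,22,0,0,0,0.3],
    [-1,-1,22,0,0,0,0.3],
    [-1,-1,22,0,0,0,0.3],
    [-1,-1,22,0,0,0,0.3],
  ],
)

```text
clock: 19.15
tool_pos: [0.3955, 0.2635, 0.0252]
tool_rot: [-3.14, 0.0, 1.843]
force: [-4.6, -2.2, 4.2]
gripper_width: 0.0457
```

```bash
python3 -c "
from h import *
for i in range(3):
  imaging.camera('top'); go(397,264,25,105.6)"
```

```text
clk 19.2 at [395.5 263.5  25.2] yaw 105.6 q1,q6 [21.  6.] MOVE [0.1 1.6 0.2] turn -0.0 w 45.1 F [-3.9 -2.3  5.1]
clk 19.25 at [395.5 263.5  25.2] yaw 105.6 q1,q6 [21.  6.] MOVE [0.1 1.6 0.2] turn -0.0 w 45.2 F [-6.6 -2.7  6.4]
clk 19.3 at [395.5 263.5  25.2] yaw 105.6 q1,q6 [21.  6.] MOVE [0.  1.6 0.2] turn -0.0 w 45.3 F [-5.7 -2.9  6. ]
```

Floor contact at 25.2 (expected 25.3). Relieve 0.5 mm, release and rise.

Request:
servo_tool(
  rows=[
    [0,0,-0.5,0,0,0,0.3],
    [0,0,-0.5,0,0,0,0.3],
    [0,0,-0.5,0,0,0,0.65],
    [0,0,-0.5,0,0,0,0.8],
    [0,0,-0.5,0,0,0,1],
    [0,0,-0.5,0,0,0,1],
    [0,0,-20,0,0,0,1],
    [0,0,-55,0,0,0,1],
    [0,0,-95,0,0,0,1],
    [0,0,-135,0,0,0,1],
    [0,0,-140,0,0,0,1],
    [0,0,-140,0,0,0,1],
  ],
)

```text
clock: 20.3
tool_pos: [0.3985, 0.2647, 0.1693]
tool_rot: [3.132, -0.001, 1.843]
force: [-0.4, -0.3, -0.7]
gripper_width: 0.085
```

```bash
python3 -c "
from h import *
look('wrist','green','w9',(.006,.058))
go(522,-383.5,160,73)"
```

```text
wrist green [253. 187.] [399.2 248.8 399.7 248.7  46.2  45.7  45.2] [395.  264.9 395.4 264.9  38.3  37.9  45.2]
wrist green [279. 174.] [423.4 270.6 423.5 270.7  39.2   8.   27. ] [415.1 283.  415.2 283.1  32.5   6.7  27. ]
clk 20.35 at [396.8 264.  166.5] yaw 105.6 q1,q6 [21.  6.] MOVE [-657.3  -53.3    6.5] turn 32.6 w 85.3 F [ 0.6  0.2 -1.4]
```

View pics/w9.png

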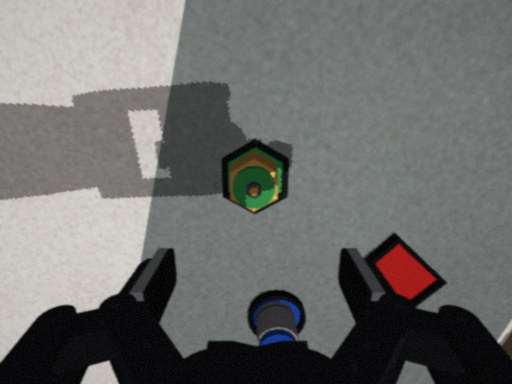

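The hex sensor is seated, with green floor visible all round at (253,187). Now the oblong, via a waypoint farther out.

```bash
python3 -c "
from h import *
go(520,-60,160,89)"
```

```text
clk 20.35 at [396.8 264.  166.5] yaw 105.6 q1,q6 [21.  6.] MOVE [-345.2   31.7    6.5] turn 16.6 w 85.3 F [ 0.6  0.2 -1.4]
```

Request:
servo_tool(
  rows=[
    [-345,31.5,0,0,0,16.6,1],
    [-345,31.5,0,0,0,16.6,1],
    [-345,31.5,0,0,0,16.6,1],
    [-345,31.5,0,0,0,16.6,1],
    [-345,31.5,0,0,0,16.6,1],
    [-345,31.5,0,0,0,16.6,1],
    [-345,31.5,0,0,0,16.6,1],
    [-345,31.5,0,0,0,16.6,1],
    [-345,31.5,0,0,0,16.6,1],
    [-345,31.5,0,0,0,16.6,1],
  ],
)

```text
clock: 21.18
tool_pos: [0.5186, -0.0629, 0.1626]
tool_rot: [-3.138, -0.001, 1.548]
force: [-0.8, 0.5, 0.1]
gripper_width: 0.0852
```

```bash
python3 -c "
from h import *
go(522,-383.5,160,73)"
```

```text
clk 21.18 at [518.6 -62.9 162.6] yaw 88.7 q1,q6 [-18. -17.] MOVE [-320.4   10.6    2.6] turn 15.7 w 85.2 F [-0.8  0.5  0.1]
```

Request:
servo_tool(
  rows=[
    [-322,10,2,0,0,15.7,1],
    [-322,10,2,0,0,15.7,1],
    [-322,10,2,0,0,15.7,1],
    [-322,10,2,0,0,15.7,1],
    [-322,10,2,0,0,15.7,1],
    [-322,10,2,0,0,15.7,1],
    [-322,10,2,0,0,15.7,1],
    [-322,10,2,0,0,15.7,1],
    [-322,10,2,0,0,15.7,1],
    [-322,10,2,0,0,15.7,1],
    [-322,10,2,0,0,15.7,1],
    [-322,10,2,0,0,15.7,1],
  ],
)

```text
clock: 22.18
tool_pos: [0.5232, -0.3798, 0.1618]
tool_rot: [-3.139, -0.002, 1.281]
force: [-0.1, -0.4, 0.6]
gripper_width: 0.0857
```

```bash
python3 -c "
from h import *
look('wrist','red','w10')
for i in range(2):
  imaging.camera('top');go(520.5,-383.5,14,73)"
```

```text
wrist red [257. 195.] [ 520.9 -385.6  520.9 -385.6   64.9   29.7   72.5]
wrist red [ 93. 374.] [ 270.9 -545.2  269.9 -545.    38.9   20.8   45.1]
clk 22.28 at [ 523.5 -380.3  162.6] yaw 73.4 q1,q6 [-45. -28.] MOVE [ -3.9  -1.9 148.6] turn 0.4 w 85.3 F [ 0.4 -0.5 -0.3]
clk 22.33 at [ 523.5 -380.6  162.9] yaw 73.4 q1,q6 [-45. -28.] MOVE [ -3.6  -2.1 148.9] turn 0.4 w 85.1 F [ 0.9 -0.6  0.5]
```

Request:
servo_tool(
  rows=[
    [-4.5,-1.3,30,0,0,0.7,1],
    [-4.5,-1.3,65,0,0,0.7,1],
    [-4.5,-1.3,100,0,0,0.7,1],
    [-4.5,-1.3,125,0,0,0.7,1],
    [-4.5,-1.3,138,0,0,0.7,1],
    [-4.5,-1.3,144,0,0,0.7,1],
    [-4.5,-1.3,144,0,0,0.7,1],
    [-4.5,-1.3,144,0,0,0.7,1],
  ],
)

```text
clock: 23.0
tool_pos: [0.5217, -0.387, 0.0207]
tool_rot: [3.139, 0.001, 1.267]
force: [0.2, 0.1, 1.5]
gripper_width: 0.0856
```

Request:
servo_tool(
  rows=[
    [0,0,0,0,0,0,0.5],
    [0,0,0,0,0,0,0.4],
    [0,0,0,0,0,0,0.3],
    [0,0,0,0,0,0,0.2],
    [0,0,0,0,0,0,0.2],
    [0,0,0,0,0,0,0.2],
    [0,0,0,0,0,0,0.2],
    [0,0,0,0,0,0,0.2],
    [0,0,0,0,0,0,0.2],
  ],
)

```text
clock: 23.75
tool_pos: [0.5213, -0.3869, 0.0202]
tool_rot: [3.14, 0.001, 1.267]
force: [-0.8, -0.2, 5.6]
gripper_width: 0.0333
```

Request:
servo_tool(
  rows=[
    [0,0,-10,0,0,0,0.2],
    [0,0,-30,0,0,0,0.2],
    [0,0,-65,0,0,0,0.2],
    [0,0,-95,0,0,0,0.2],
    [0,0,-110,0,0,0,0.2],
    [0,0,-110,0,0,0,0.2],
    [0,0,-110,0,0,0,0.2],
  ],
)

```text
clock: 24.33
tool_pos: [0.5204, -0.3861, 0.1291]
tool_rot: [3.141, 0.0, 1.267]
force: [-0.2, -0.4, -2.5]
gripper_width: 0.0332
```

```bash
python3 -c "
from h import *
im=imaging.camera('wrist'); cv2.imwrite('pics/w11.png',im[:,:,::-1])
go(595,-90,125,113)"
```

```text
clk 24.38 at [ 519.7 -385.3  127.2] yaw 72.6 q1,q6 [-46. -28.] MOVE [304.3 -16.5   2.2] turn -40.4 w 33.0 F [-0.8 -0.1 -3. ]
```

View pics/w11.png

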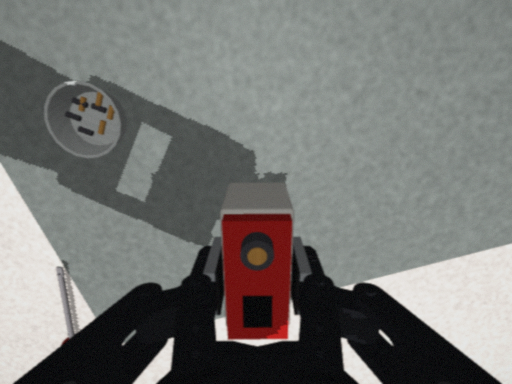

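The oblong is held upright on its long sides, square between the pads at column 257. Carrying it via the waypoint.

Request:
servo_tool(
  rows=[
    [12,-1,0,0,0,-2,0.2],
    [36,-2,0,0,0,-6,0.2],
    [70,-4,0,0,0,-10,0.2],
    [105,-6,0,0,0,-14,0.2],
    [140,-8,0,0,0,-18,0.2],
    [175,-10,0,0,0,-23,0.2],
    [210,-11,0,0,0,-28,0.2],
    [245,-13,0,0,0,-33,0.2],
    [275,-15,0,0,0,-37,0.2],
    [295,-16,0,0,0,-39.5,0.2],
    [303,-16.5,0,0,0,-40.4,0.2],
    [303,-16.5,0,0,0,-40.4,0.2],
  ],
)

```text
clock: 25.38
tool_pos: [0.5945, -0.0896, 0.1269]
tool_rot: [-3.139, -0.003, 1.976]
force: [-0.1, -0.4, -1.6]
gripper_width: 0.0333
```

```bash
python3 -c "
from h import *
go(607.5,192.2,127,153.2)"
```

```text
clk 25.38 at [594.5 -89.6 126.9] yaw 113.2 q1,q6 [-18. -41.] MOVE [ 2.539e+02  1.230e+02 -1.000e-01] turn -40.0 w 33.3 F [-0.1 -0.4 -1.6]
```

Request:
servo_tool(
  rows=[
    [10,5,0,0,0,-2,0.2],
    [30,15,0,0,0,-6,0.2],
    [60,29,0,0,0,-10,0.2],
    [92,45,0,0,0,-15,0.2],
    [124,60,0,0,0,-20,0.2],
    [156,76,0,0,0,-25,0.2],
    [188,91,0,0,0,-30,0.2],
    [218,106,0,0,0,-35,0.2],
    [240,116,0,0,0,-38.5,0.2],
    [251,121.5,0,0,0,-40,0.2],
    [254,123,0,0,0,-40,0.2],
    [254,123,0,0,0,-40,0.2],
  ],
)

```text
clock: 26.38
tool_pos: [0.6096, 0.1892, 0.1286]
tool_rot: [-3.141, -0.0, 2.669]
force: [0.4, 0.2, -1.8]
gripper_width: 0.033
```

Request:
servo_tool(
  rows=[
    [0,0,0,0,0,0,0.2],
    [0,0,20,0,0,0,0.2],
    [0,0,50,0,0,0,0.2],
    [0,0,70,0,0,0,0.2],
    [0,0,80,0,0,0,0.2],
    [0,0,80,0,0,0,0.2],
    [0,0,80,0,0,0,0.2],
    [0,0,80,0,0,0,0.2],
  ],
)

```text
clock: 27.05
tool_pos: [0.6111, 0.1892, 0.0509]
tool_rot: [3.14, 0.003, 2.669]
force: [-0.1, -0.1, -0.9]
gripper_width: 0.033
```

```bash
python3 -c "
from h import *
im=imaging.camera('wrist'); cv2.imwrite('pics/w12.png',im[:,:,::-1])
for i in range(2):
  imaging.camera('top'); go(607.5,192.2,26,153.2)"
```

```text
clk 27.15 at [611.2 189.6  51.2] yaw 153.0 q1,q6 [  8. -55.] MOVE [ 4.5  0.6 25.2] turn -0.2 w 33.2 F [-0.   0.3 -1.5]
clk 27.2 at [611.  189.7  51.1] yaw 153.0 q1,q6 [  8. -55.] MOVE [ 4.3  0.6 25.1] turn -0.2 w 33.2 F [-0.2  0.6 -3. ]
```

View pics/w12.png

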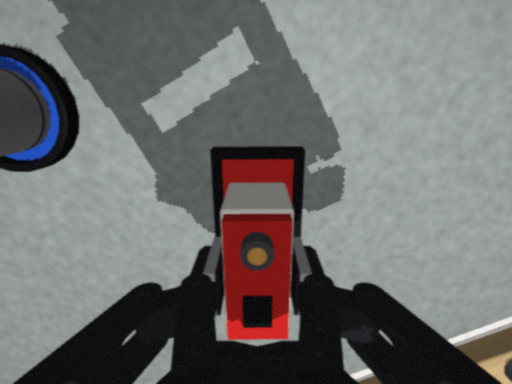

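The nest edges are parallel to the sensor and centred on columns 211–305. I'll shift about 3.5 mm along tool x and lower.

Request:
servo_tool(
  rows=[
    [3.5,0.5,3,0,0,-0.2,0.2],
    [3.5,0.5,10,0,0,-0.2,0.2],
    [3.5,0.5,17,0,0,-0.2,0.2],
    [3.5,0.5,20,0,0,-0.2,0.2],
    [3.5,0.5,21.5,0,0,-0.2,0.2],
    [3.5,0.5,22,0,0,-0.2,0.2],
    [3.5,0.5,22,0,0,-0.2,0.2],
    [3.5,0.5,22,0,0,-0.2,0.2],
  ],
)

```text
clock: 27.87
tool_pos: [0.607, 0.1917, 0.027]
tool_rot: [3.141, 0.0, 2.674]
force: [-0.1, 0.2, -1.5]
gripper_width: 0.0336
```

```bash
python3 -c "
from h import *
for i in range(3):
  imaging.camera('top'); go(607.5,192.2,26,153.2)"
```

```text
clk 27.92 at [607.  191.7  27.1] yaw 153.2 q1,q6 [  8. -55.] MOVE [-0.2  0.7  1.1] turn -0.0 w 33.0 F [-0.2  0.1 -2.1]
clk 27.97 at [607.  191.6  27.1] yaw 153.2 q1,q6 [  8. -55.] MOVE [-0.2  0.7  1.1] turn -0.0 w 33.3 F [ 0.3 -0.1 -2. ]
clk 28.02 at [607.  191.7  27.2] yaw 153.2 q1,q6 [  8. -55.] MOVE [-0.2  0.7  1.2] turn -0.0 w 33.1 F [ 0.5  0.3 -2.6]
```

Not touching yet.

Request:
servo_tool(
  rows=[
    [0,0,0.5,0,0,0,0.2],
    [0,0,1,0,0,0,0.2],
    [0,0,1.5,0,0,0,0.2],
    [0,0,1.5,0,0,0,0.2],
    [0,0,1.5,0,0,0,0.2],
  ],
)

```text
clock: 28.43
tool_pos: [0.6069, 0.1917, 0.0261]
tool_rot: [3.142, 0.0, 2.674]
force: [-1.9, -1.0, 3.2]
gripper_width: 0.0332
```

```bash
python3 -c "
from h import *
for i in range(2):
  imaging.camera('top'); go(607.5,192.2,26,153.2)"
```

```text
clk 28.48 at [606.9 191.7  26.1] yaw 153.2 q1,q6 [  8. -55.] MOVE [-0.3  0.7  0.1] turn -0.0 w 33.5 F [-2.3 -0.7  3.4]
clk 28.53 at [606.9 191.7  26.2] yaw 153.2 q1,q6 [  8. -55.] MOVE [-0.3  0.7  0.2] turn -0.0 w 32.8 F [-3.2 -0.3  3.3]
```

Gentle floor contact at 26.1, as predicted. Release and rise.

Request:
servo_tool(
  rows=[
    [0,0,-0.2,0,0,0,0.2],
    [0,0,-0.2,0,0,0,0.5],
    [0,0,-0.2,0,0,0,0.7],
    [0,0,-0.2,0,0,0,1],
    [0,0,-0.2,0,0,0,1],
    [0,0,-0.2,0,0,0,1],
    [0,0,-20,0,0,0,1],
    [0,0,-55,0,0,0,1],
    [0,0,-95,0,0,0,1],
    [0,0,-135,0,0,0,1],
    [0,0,-140,0,0,0,1],
    [0,0,-140,0,0,0,1],
  ],
)

```text
clock: 29.53
tool_pos: [0.6095, 0.1922, 0.1706]
tool_rot: [3.136, 0.008, 2.674]
force: [-0.1, 0.1, -0.0]
gripper_width: 0.0854
```

```bash
python3 -c "
from h import *
a=look('wrist','red',None,(.006,.058))[0]; b=look('scene','red',None,(.058,))[0]
cv2.imwrite('pics/f.png',np.hstack([cv2.resize(a[40:340,100:400],(400,400)),cv2.resize(b[120:320,60:460],(400,200)).repeat(2,0)])[:,:,::-1])
go(607.5,192.2,166,153.2)"
```

```text
wrist red [255. 183.] [619.8 184.4 619.8 184.3  77.8  36.4 153.6] [605.2 192.  605.2 191.9  64.6  30.2 153.6]
wrist red [255. 166.] [608.3 190.6 602.8 194.2  80.9  50.  153.1] [595.7 197.2 591.  200.2  67.2  41.5 153.1]
scene red [320. 238.] [608.6 192.4 611.6 191.5  64.3  30.9 153. ]
scene red [33. 64.] [ 229.1 -877.3  229.3 -877.2  110.5   46.2   50.9]
scene red [316. 257.] [641.3 194.5 659.1 196.   75.7  46.6 153. ]
scene red [121.  96.] [ 293.  -501.8  292.4 -502.7  104.2   22.2   67.5]
clk 29.63 at [606.2 191.6 164.7] yaw 153.2 q1,q6 [  8. -55.] MOVE [-0.9  1.1 -1.3] turn -0.0 w 85.5 F [ 1.1  0.1 -0.8]
```

View pics/f.png

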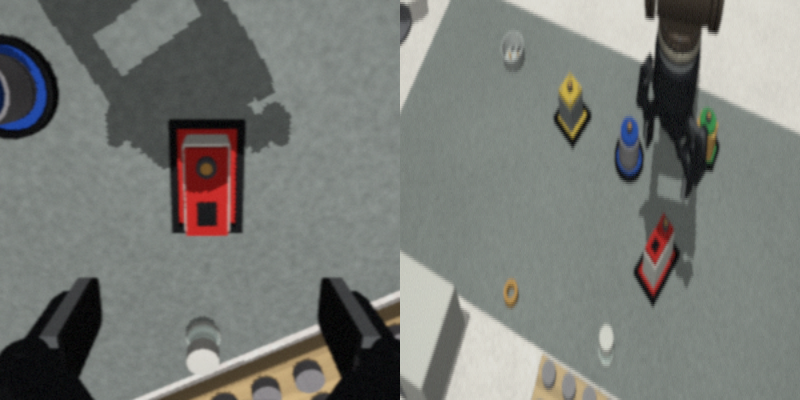

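All four sensors stand upright in their matching nests: oblong in the wrist panel at (205,180), and all four in the scene panel. The dish is where it was and the arm is clear.

```bash
python3 -c "
from plant import job_done; print(job_done())"
```

```text
the job is handed in; nothing more can be done
None
```

All four sensors (round, square, hex and oblong, in that order) are upright in their matching nests, released, and the job is handed in. It took about 30 s of robot time.

**Seating:** Each sensor touched the pocket floor within about 0.2 mm of the height predicted from its pick, and I relieved or lightened the load before opening the jaws.
- Peak floor contact was about 22 N up, with 15 N sideways, on the round sensor, because I lowered it about 2.5 mm too far.
- The other three touched at 3 to 10 N.

**Final checks:** The wrist and scene pictures show every sensor upright in its pocket, with the caps of the round, hex and oblong measured within about 2–3 mm of their nest centres. I checked the square by eye only, because its cap and the yellow nest floor merged into one patch of colour.

**Dish:** The arm never went near it. It looks to be in its place in the last scene picture, but I did not re-measure it.

**Disagreements:** The cameras differed by up to about 4 mm on sensor positions. Measured tool positions moved by 1–3 mm between readings, so I corrected from settled readings.

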